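# Take up the gap with the cam clamp

### The arm

A 6-joint arm with a two-finger parallel gripper is mounted at the origin on a cart in front of the work surface, level with it; the furniture and walls round the work are solid. World frame = base frame: x ahead of the robot, y to its left, z up, the work surface at z = 0. Lengths are in m, angles in degrees, forces in N, time in s.
With the tool pointing down it reaches from about 0.3 to 0.825 m from the base axis. Payload 5.4 kg.
Tool frame: the origin (TCP) lies at the very end of the fingers, on their centre line; the grasp point (between the pads) lies 19 mm behind it (arm.tcp_to_grasp is the distance from the TCP to the grasp point, in m); z points along the fingers, y is the line along which they close (so a half turn about z gives the same grasp; the last joint's range is limited). The gripper opens to 92 mm and grips with 3 to 60 N. Pads are 20 mm wide; open, the fingers measure 128 mm over their backs; the gripper's body (75 mm by 189 mm) begins 69 mm behind the grasp point.
Start: joints at [52.076, 9.076, 91.501, -0, 79.423, -12.038], TCP at [0.251, 0.517, 0.215] pointing down, gripper open.
Joint ranges: [-166.64, 166.64], [-54.1, 131.32], [10.49, 154.53], [-73.88, 253.88], [9.74, 151.15], [-171.62, 171.62]. Speed limits (degrees/s): [147.25, 147.25, 180, 180, 180, 180].

### API

Orientations are given as [roll, pitch, yaw] about the fixed x, y, z axes, in that order (R = Rz(yaw) Ry(pitch) Rx(roll)).
In Python, from plant import arm gives the robot as it stands.
- The arm moves only by the tool send_rows, never from a script. Its argument "increments" is a list of rows, each a list of 2 entries, a list of its own where there are three numbers: the shift along the tool's x, y, z in mm, then the turn about the tool's z in rad. In form: [[[tx, ty, tz], roll], ...]. A call has 1 to 20 rows; each row shifts and turns the commanded pose from where the row before left it, along the tool's axes as they then stand; what a row does not reach is not made up. A row lasts 1/12 s, in which the tool goes at most 41.7 mm and 7.16 degrees, less where a joint would pass 70% of its speed; a pose out of reach is approached as far as the arm can. A call is refused whole if a number of a shift passes 41.7 or a number of a turn 0.125, either way. A call with a gripper value outside its range is refused whole. "jaw" is the closure, from 0 (fully open) to 1 (shut), set as the call begins (left out, the last holds). The fingers move at their own pace and stop on an object; "squeeze" is the grip in N (left out, the last holds). Time passes only in rows, so rows that do not move let the fingers close. It gives the time, the measured TCP pose, the force, the opening and the grip force at its end, in the units of the state.
- arm.get_state(): the state, without advancing time (a new reading comes with each control period).
- arm.grab_frame(name): name is "side" or "top"; returns (picture, depth): 420x560x3 uint8, red, green, blue; 420x560 float32, m along the optical axis (not along the pixel's ray), 0 where there is no reading.
- arm.get_calibration(name): a dict with "fov_y" (degrees; the focal length in pixels is half the picture's height over the tangent of half this angle, whatever the lens; pixels are square), "cx", "cy" (the principal point, pixels), "dist" ([k1, k2, p1, p2, k3] as OpenCV has them; the pictures are not rectified), "extrinsics" (4x4, takes a point from world to camera coordinates). Camera axes: x right, y down, z forward; pixel columns grow to the right and rows downward; lengths in m; the calibration is good to about 2 mm. A picture is of the moment at which its call begins. get_calibration takes no time and is no camera call.
- arm.finish_job(): hands the job in; it is judged then, once.
The state is a dict: "t": time; "q": joint angles; "joint_velocities": joint speeds; "tau": joint torques, N m; "ee_pos": TCP position; "eef_rot": TCP orientation; "ft_force": force on the tool from outside, world axes, zero at the start; "moment": the same for the moment, N m; "grip_width": finger opening in m; "grip_force": force on a finger pad.
Only numpy, scipy, OpenCV 4.12 (cv2) and the standard library are available. Lean on these libraries where they do the work, as an engineer would, in place of code of your own. Each camera call takes 0.05 s, during which the arm holds its last target. There are 200 camera calls.

### The job

Two clamping boards stand on the bench. On the one that holds the longer wooden block, swing the cam lever round anticlockwise (seen from above) just far enough that the cam presses the block against the sprung jaw and pushes the jaw back to about half of its 20 mm travel; do not drive the jaw right back against the bar behind it. Let go of the lever and leave the other board's lever alone.

Things in the scene. Friction and masses are not known exactly. Their poses are not given: they have to be found in the camera images.
- long_knob (a point): Dark upright wooden knob on the cam lever of the board that holds the longer block. Round, 22 mm in diameter, from the lever's top (68 mm above the bench) up to 118 mm. The point is on its axis, 95 mm above the bench, 115 mm from the pivot axis. The lever is 24 mm wide and 12 mm thick, needs 3 to 10 N at the knob, and stays where it is left.
- long_pivot (a point): Point on the cam's upright pivot axis, at the board's top, 18 mm above the bench (board 220 x 160 mm). Its x axis points from cam to block and jaw, y left, z up. With the lever at angle A from x (anticlockwise from above) the round cam, 34 mm radius, reaches 34 - 22 cos A mm ahead of the pivot. A is 45 to 54 deg at the start, 175 at most.
- long_block_centre (a point): Centre of the longer wooden block, 120 x 50 x 30 mm (the other board's is 90 x 55 x 34 mm). It lies loose and flat on the board between cam and jaw, its 50 mm width along the clamping direction, its ends 3 to 9 mm from two low cleats, 2 to 4 mm from the jaw; gaps to jaw and cam add up to 5 to 20 mm.
- long_jaw (a joint): Sprung jaw of the same board, a dark wooden bar 110 x 16 x 31 mm on two steel pins. Travel in m: 0 at rest, growing as the block pushes it back, 0.020 when it strikes the fixed wooden bar behind it; the slit between jaw and bar is 20 mm minus this. Its spring gives 3 N at 0 and 13 N at 0.020.
- short_knob (a point): The same kind of knob on the lever of the other board, which holds the shorter block; this lever is to be left alone. Point on its axis, 95 mm above the bench.
There are look-alikes about, which are no part of the job. Leave any orange look-alike of the part that bears long_block_centre alone.

How it is judged:
By the outcome, as a careful person would: the job done as asked, in the order asked, and still so for the second after the job is handed in, with the robot touching nothing.
It also fails if it takes over 38 s, if anything falls off the work surface, if the arm or the gripper's body presses on something with over 40 N, if the wrist force passes 120 N, or if a joint passes its speed limit or range.

## Working session

There is one attempt and no reset: what is moved stays moved. The work goes in short steps, Python scripts to look and compute and a tool call to move; the robot and the scene stay as the last step left them, time stands still between calls to the robot, and variables do not carry over. Pictures are saved under pics/ and viewed, at most 10 in all, crops included, and the job is handed in when it is done.

Besides the shell and the picture viewer there is one more tool, called after ">>>" as name(argument=value, ...) on one line, values as JSON. send_rows: Moves the arm, as the interface text tells. Its arguments: {"type":"object","properties":{"increments":{"type":"array","items":{"type":"array"}},"jaw":{"type":"number"},"squeeze":{"type":"number"}},"required":["increments"]}

```bash
mkdir -p pics; cat > h.py <<'E'
import numpy as np,cv2
from plant import arm
def K(n):
    c=arm.get_calibration(n); f=210/np.tan(np.radians(c["fov_y"])/2)
    return np.array([[f,0,c["cx"]],[0,f,c["cy"]],[0,0,1]]),np.array(c["dist"],float),np.array(c["extrinsics"])
def ray(n,px,z):
    k,d,T=K(n); u=cv2.undistortPoints(np.array(px,float).reshape(-1,1,2),k,d).reshape(-1,2)
    R=T[:3,:3];o=-R.T@T[:3,3]
    D=np.c_[u,np.ones(len(u))]@R
    return o+D*((z-o[2])/D[:,2])[:,None]
def proj(n,P):
    k,d,T=K(n); return cv2.projectPoints(np.array(P,float).reshape(-1,1,3),cv2.Rodrigues(T[:3,:3])[0],T[:3,3],k,d)[0].reshape(-1,2)
E
python3 - <<'E'
from h import *
for n in("top","side"):
    p,d=arm.grab_frame(n); cv2.imwrite(f"pics/{n}0.png",p[:,:,::-1]); np.savez(f"{n}0",p=p,d=d)
    k,di,T=K(n); print(n,k[0,0],di,-T[:3,:3].T@T[:3,3])
print(arm.get_state())
E
```

```text
top 392.2428935862552 [0.01679967 0.         0.         0.         0.        ] [0.45667563 0.08774142 0.97140357]
side 505.1132848915567 [-0.05383861  0.          0.          0.          0.        ] [0.60923408 1.09559076 0.5433609 ]
{'t': 0.1, 'q': array([ 5.20763304e+01,  9.10836246e+00,  9.15665651e+01,  3.12931331e-04,
        7.94207409e+01, -1.20366098e+01]), 'joint_velocities': array([ 0.1121685 , -0.06768727, -0.21194964,  0.01359638,  0.07354786,
        0.03984168]), 'tau': array([ 5.37416090e-04, -3.86504138e+01, -3.22961462e+01,  7.03000836e-02,
        3.38944537e-02, -3.68199176e-05]), 'ee_pos': array([0.25069502, 0.51684314, 0.21370995]), 'eef_rot': array([-1.79906499e+02, -2.02511243e-02,  1.54112866e+02]), 'ft_force': array([-0.67228559, -0.29630434, -0.33014075]), 'moment': array([0.02151878, 0.01479691, 0.0205414 ]), 'grip_force': 0.0, 'grip_width': 0.09159536028512512}
```

View pics/top0.png

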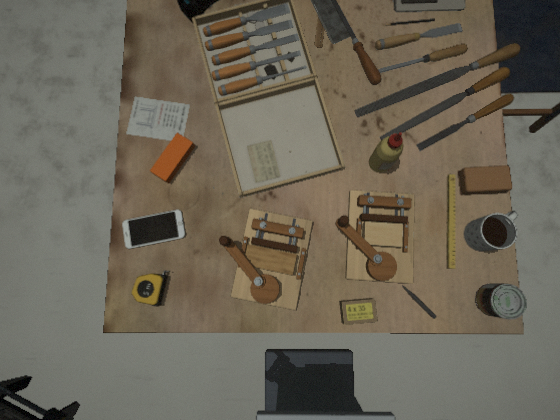

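View pics/side0.png

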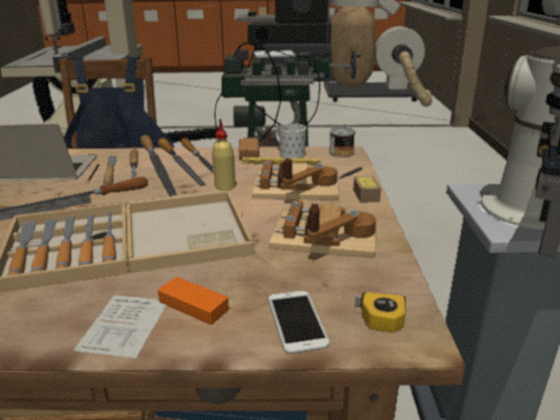

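Candidates for the lever: the left board (pivot about (263,287), knob (225,241)) and the right board (pivot (381,264), knob (343,223)). Look-alikes of the block: the orange brick at (172,158) and the brown one at (486,180). I'll check the blocks in an enlarged crop.

```bash
python3 - <<'E'
from h import *
p=cv2.imread("pics/top0.png")
c=cv2.resize(p[180:320,210:430],None,fx=3.6,fy=3.6,interpolation=cv2.INTER_CUBIC)
cv2.imwrite("pics/crop1.png",cv2.convertScaleAbs(c,alpha=1.5))
E
```

```text
(no output)
```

View pics/crop1.png

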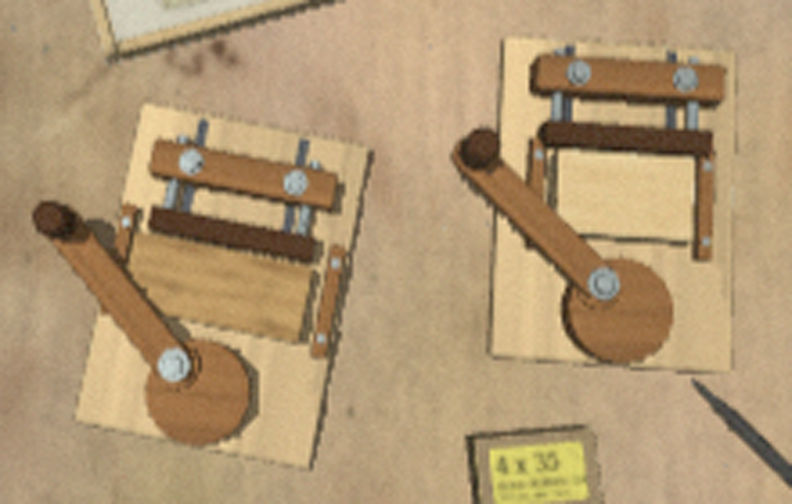

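The left board holds the longer block: its block spans nearly the jaw's width, at about crop (225,288). The right board's pale block is shorter. Left board: knob top at crop (52,220), pivot bolt (173,365), jaw (232,233).

```bash
python3 - <<'E'
from h import *
f=lambda *c:[(210+(x+.5)/3.6-.5,180+(y+.5)/3.6-.5) for x,y in c]
np.set_printoptions(precision=4,suppress=True)
B=ray("top",f((145,103),(373,150),(312,467),(77,417)),.018); print(B,[np.linalg.norm(B[i]-B[i-1]) for i in range(4)])
ex=(B[0]+B[1]-B[2]-B[3]); ex/=np.linalg.norm(ex); ey=np.array([-ex[1],ex[0],0]); print("yaw",np.degrees(np.arctan2(ex[1],ex[0])))
kn=ray("top",f((54,218)),.118)[0]; pv=ray("top",f((173,365)),.074)[0]
print("knob",kn,"pivot",pv,np.linalg.norm((kn-pv)[:2]))
v=kn-pv; print("A",np.degrees(np.arctan2(v@ey,v@ex)))
bar=ray("top",f((155,178),(335,208)),.049);jf=ray("top",f((150,230),(314,261)),.049);jb=ray("top",f((153,208),(316,237)),.049);bl=ray("top",f((300,341),(190,316)),.048)
for n,q in dict(bar=bar,jf=jf,jb=jb,blockrear=bl).items(): print(n,(q-pv)@ex)
A0=np.arctan2(v@ey,v@ex)
for A in range(45,150,10):
  a=np.radians(A); q=pv+.115*(ex*np.cos(a)+ey*np.sin(a)); print(A,q[:2],np.hypot(*q[:2]),34-22*np.cos(a))
E
```

```text
[[0.6298 0.1799 0.018 ]
 [0.5971 0.0238 0.018 ]
 [0.3866 0.0665 0.018 ]
 [0.4185 0.2219 0.018 ]] [np.float64(0.21541727240744402), np.float64(0.15946540076579638), np.float64(0.2146911005459898), np.float64(0.1586509405511737)]
yaw -11.345737227696983
knob [0.5408 0.2245 0.118 ] pivot [0.4528 0.1545 0.074 ] 0.11249960229392071
A 49.842361778261356
bar [0.1159 0.1197]
jf [0.0817 0.083 ]
jb [0.0962 0.0986]
blockrear [0.0307 0.0323]
45 [0.5485 0.2182] 0.5902841092703228 18.443650813895953
55 [0.536  0.2338] 0.5847507358094585 21.381318400276985
65 [0.5209 0.2471] 0.57653893651436 24.702398241704614
75 [0.5038 0.2575] 0.5657881683916558 28.305981007744542
85 [0.4851 0.2648] 0.5526878778286836 32.08257365955152
95 [0.4655 0.2688] 0.5374804799412533 35.91742634044848
105 [0.4454 0.2692] 0.5204652847690936 39.69401899225546
115 [0.4256 0.2662] 0.5020033717413036 43.297601758295386
125 [0.4066 0.2598] 0.4825232055536222 46.61868159972302
135 [0.389  0.2502] 0.4625263505735137 49.55634918610404
145 [0.3734 0.2377] 0.4425918381681701 52.021344974357824
```

>>> send_rows(increments=[[[-30,-10.4,0],0],[[-30,-10.4,0],0],[[-30,-10.4,0],0],[[-30,-10.4,0],0],[[-30,-10.4,0],0],[[-30,-10.4,0],0],[[-30,-10.4,0],0],[[-30,-10.4,0],0],[[-30,-10.4,0],0],[[-30,-10.4,0],0],[[-30,-10.4,0],0],[[-30,-10.4,0],0],[[-30,-10.4,0],0]], jaw=0.2)

```text
t: 1.18
ee_pos: [0.5435, 0.224, 0.2141]
eef_rot: [-180.0, -0.0, 154.1]
ft_force: [0.1, 0.8, 0.6]
grip_width: 0.0736
grip_force: 0.0
```

>>> send_rows(increments=[[[0,0,0],0.1185],[[0,0,0],0.1185],[[0,0,0],0.1185],[[0,0,0],0.1185],[[0,0,0],0.1185],[[0,0,0],0.1185],[[0,0,0],0.1185],[[0,0,0],0.1185],[[0,0,0],0.1185],[[0,0,0],0.1185],[[0,0,0],0.1185],[[0,0,0],0.1185],[[0,0,0],0.1185],[[0,0,0],0.1185],[[0,0,0],0.1185],[[0,0,0],0.1185],[[0,0,0],0.1185],[[0,0,0],0],[[0,0,0],0]])

```text
t: 2.77
ee_pos: [0.5426, 0.2253, 0.2142]
eef_rot: [-180.0, 0.0, 38.9]
ft_force: [0.2, -0.5, -0.3]
grip_width: 0.0737
grip_force: 0.0
```

```bash
python3 - <<'E'
from h import *
p,d=arm.grab_frame("side")
np.set_printoptions(precision=1,suppress=True)
e=arm.get_state()["ee_pos"]; q=proj("side",[e,[e[0],e[1],.118],[e[0],e[1],.068]]);print(q)
c=p[120:270,230:410,::-1].copy()
cv2.imwrite("pics/crop2.png",cv2.convertScaleAbs(cv2.resize(c,None,fx=4,fy=4,interpolation=cv2.INTER_CUBIC),alpha=1.6)); print((q-[230,120])*4)
E
```

```text
[[313.3 159.7]
 [312.1 206.8]
 [311.6 229.7]]
[[333.3 158.8]
 [328.6 347.2]
 [326.3 438.9]]
```

View pics/crop2.png

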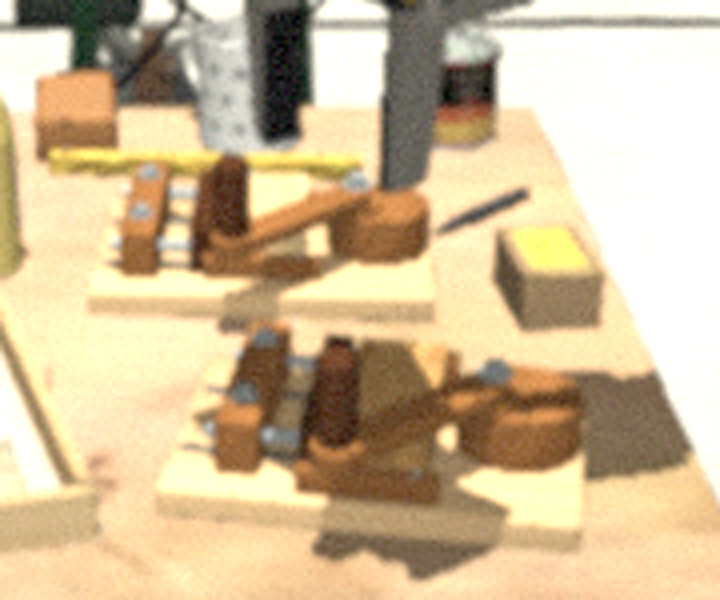

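The knob, top at crop (341,343) and base at (332,440), lies about 2–3 mm nearer the robot than the TCP projection. I'll shift slightly, descend and grip.

>>> send_rows(increments=[[[-1,-1,13.6],0],[[-1,-0.6,13.6],0],[[0,0,13.6],0],[[0,0,13.6],0],[[0,0,13.6],0],[[0,0,13.6],0],[[0,0,13.6],0],[[0,0,13.6],0],[[0,0,13.6],0],[[0,0,13.6],0],[[0,0,0],0]])

```text
t: 3.73
ee_pos: [0.538, 0.2249, 0.0754]
eef_rot: [-179.8, 0.3, 38.8]
ft_force: [-0.5, -0.1, -0.2]
grip_width: 0.0736
grip_force: 0.0
```

>>> send_rows(increments=[[[0,0,0],0],[[0,0,0],0],[[0,0,0],0],[[0,0,0],0],[[0,0,0],0],[[0,0,0],0],[[0,0,0],0],[[0,0,0],0]], jaw=1, squeeze=15)

```text
t: 4.4
ee_pos: [0.5403, 0.2255, 0.0787]
eef_rot: [-180.0, -0.0, 38.7]
ft_force: [-1.2, 3.6, 0.4]
grip_width: 0.0222
grip_force: 1.6
```

>>> send_rows(increments=[[[-0.18,-6.44,0],-0.056],[[-0.18,-6.44,0],-0.056],[[-0.18,-6.44,0],-0.056],[[-0.18,-6.44,0],-0.056],[[-0.18,-6.44,0],-0.056],[[-0.18,-6.44,0],-0.056],[[-0.18,-6.44,0],-0.056],[[-0.18,-6.44,0],-0.056],[[-0.18,-6.44,0],-0.056],[[-0.18,-6.44,0],-0.056],[[-0.18,-6.44,0],-0.056],[[-0.18,-6.44,0],-0.056],[[0,0,0],0],[[0,0,0],0]], squeeze=20)

```text
t: 5.57
ee_pos: [0.4756, 0.2651, 0.0786]
eef_rot: [-179.9, 0.1, 77.1]
ft_force: [-1.9, -4.1, 2.4]
grip_width: 0.0211
grip_force: 20.0
```

>>> send_rows(increments=[[[-0.18,-6.44,0],-0.056],[[-0.18,-6.44,0],-0.056],[[-0.18,-6.44,0],-0.056],[[-0.18,-6.44,0],-0.056],[[-0.18,-6.44,0],-0.056],[[0,0,0],0],[[0,0,0],0]])

```text
t: 6.15
ee_pos: [0.4444, 0.2673, 0.0786]
eef_rot: [180.0, 0.1, 93.2]
ft_force: [0.7, -5.6, 1.3]
grip_width: 0.0214
grip_force: 20.0
```

```bash
python3 - <<'E'
from h import *
for n in("top","side"):
    p,d=arm.grab_frame(n)
    c=p[195:315,215:325] if n=="top" else p[180:270,260:390]
    s=5 if n=="top" else 6
    cv2.imwrite(f"pics/mid_{n}.png",cv2.convertScaleAbs(cv2.resize(c[:,:,::-1],None,fx=s,fy=s,interpolation=cv2.INTER_CUBIC),alpha=1.5))
e=arm.get_state()["ee_pos"][:2]-[.4528,.1545]; print(np.hypot(*e),np.degrees(np.arctan2(e[1],e[0]))+11.35)
E
```

```text
0.11314269014744405 105.63015909514883
```

View pics/mid_top.png

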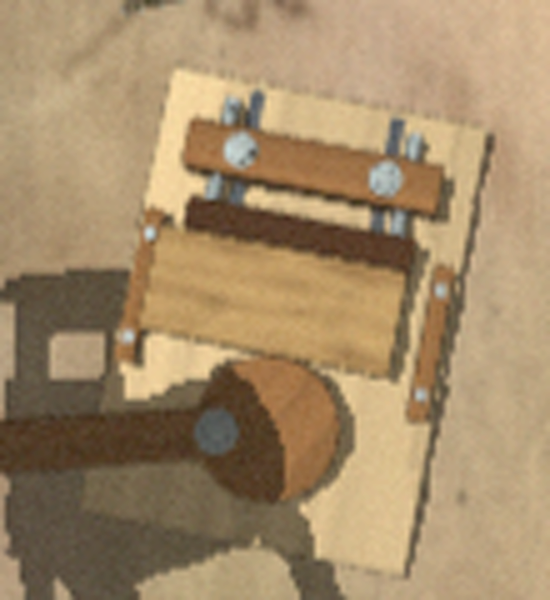

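View pics/mid_side.png

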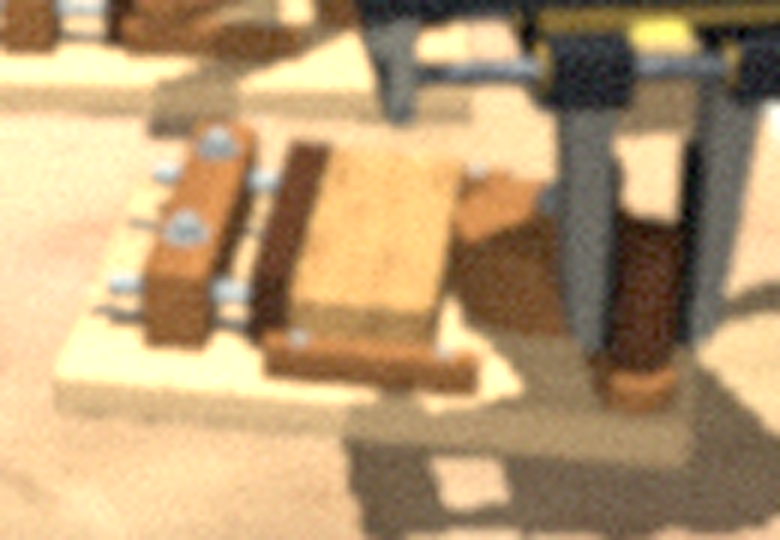

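Top: the slit between bar and jaw (around (300,205)) has narrowed, and the block is against the jaw and the cam. I'll measure the jaw's shift along the board axis against the first picture.

```bash
cat > slit.py <<'E'
from h import *
from scipy.ndimage import map_coordinates
def prof(p,z=.049):
    a=np.radians(-11.35);ex=np.array([np.cos(a),np.sin(a),0]);ey=np.array([-ex[1],ex[0],0])
    s=np.arange(.06,.15,.0005); w=np.arange(-.018,.019,.002)  # between the pins
    P=np.array([.4528,.1545,z])+s[:,None,None]*ex+w[None,:,None]*ey
    q=proj("top",P.reshape(-1,3)); v=p.astype(float).sum(2)
    return s,map_coordinates(v,[q[:,1],q[:,0]],order=1).reshape(len(s),-1).mean(1)
def edges(p):
    s,v=prof(p); i=np.argmin(np.where(s<.113,v,1e9)); j=i+np.argmax(v[i:i+50])
    k=j+np.argmin(v[j:j+30])
    def cross(a,b):
        h=(v[a]+v[b])/2; st=1 if b>a else -1
        for m in range(a,b,st):
            if (v[m]-h)*(v[m+st]-h)<=0: return s[m]+st*.0005*(v[m]-h)/(v[m]-v[m+st])
    l=np.argmax(v[:i]); 
    return [round(1e3*x,2) for x in (cross(i,l),cross(i,j),cross(j,k))],v
E
python3 - <<'E'
from slit import *
e0,v0=edges(np.load("top0.npz")["p"]); e1,v1=edges(arm.grab_frame("top")[0]); print(e0,e1); 
print(v0[::4].astype(int));print(v1[::4].astype(int))
E
```

```text
[np.float64(79.73), np.float64(98.26), np.float64(114.89)] [np.float64(88.58), np.float64(105.8), np.float64(114.96)]
[292 285 286 291 294 288 278 267 263 249 191 122 111 121 123 123 124 125
 131 206 288 322 328 329 329 328 319 267 179 132 182 230 243 246 243 239
 241 247 241 228 210 233 289 320 327]
[284 296 308 313 309 298 292 293 297 300 297 288 277 273 237 170 124 126
 126 127 125 124 148 240 313 336 328 277 187 138 190 236 251 254 252 248
 246 253 247 234 217 241 297 326 331]
```

Travel is about 7.5 mm, so about 2.4 mm more is needed, which is about 0.115 rad of lever.

>>> send_rows(increments=[[[-0.15,-4.4,0],-0.038],[[-0.15,-4.4,0],-0.038],[[-0.15,-4.4,0],-0.038],[[0,0,0],0],[[0,0,0],0],[[0,0,0],0]])

```text
t: 6.8
ee_pos: [0.432, 0.2658, 0.0787]
eef_rot: [179.9, 0.1, 99.7]
ft_force: [2.7, -5.7, -0.9]
grip_width: 0.0213
grip_force: 20.0
```

```bash
python3 - <<'E'
from slit import *
for _ in range(2): print(edges(arm.grab_frame("top")[0])[0])
E
```

```text
[np.float64(90.84), np.float64(107.83), np.float64(115.03)]
[np.float64(90.85), np.float64(107.84), np.float64(115.0)]
```

Travel is about 9.5–10 mm. Now I release and retreat.

>>> send_rows(increments=[[[0,0,0],0],[[0,0,0],0],[[0,0,0],0],[[0,0,0],0],[[0,0,0],0],[[0,0,0],0],[[0,0,0],0]], jaw=0.3)

```text
t: 7.48
ee_pos: [0.4309, 0.2667, 0.0786]
eef_rot: [180.0, -0.0, 99.8]
ft_force: [0.7, -0.4, -0.0]
grip_width: 0.0642
grip_force: 0.0
```

>>> send_rows(increments=[[[0,0,-13],0],[[0,0,-13],0],[[0,0,-13],0],[[0,0,-13],0],[[0,0,-13],0],[[0,0,-13],0],[[0,0,-13],0],[[0,0,-13],0],[[0,0,0],0],[[0,0,0],0]])

```text
t: 8.32
ee_pos: [0.4314, 0.2668, 0.183]
eef_rot: [179.9, -0.0, 99.8]
ft_force: [-0.5, -0.2, -0.6]
grip_width: 0.0643
grip_force: 0.0
```

```bash
python3 - <<'E'
from slit import *
p=arm.grab_frame("top")[0]; print(edges(p)[0])
cv2.imwrite("pics/end_top.png",cv2.convertScaleAbs(cv2.resize(p[180:320,210:430,::-1],None,fx=3.6,fy=3.6,interpolation=cv2.INTER_CUBIC),alpha=1.5))
E
```

```text
[np.float64(90.85), np.float64(107.9), np.float64(115.04)]
```

View pics/end_top.png

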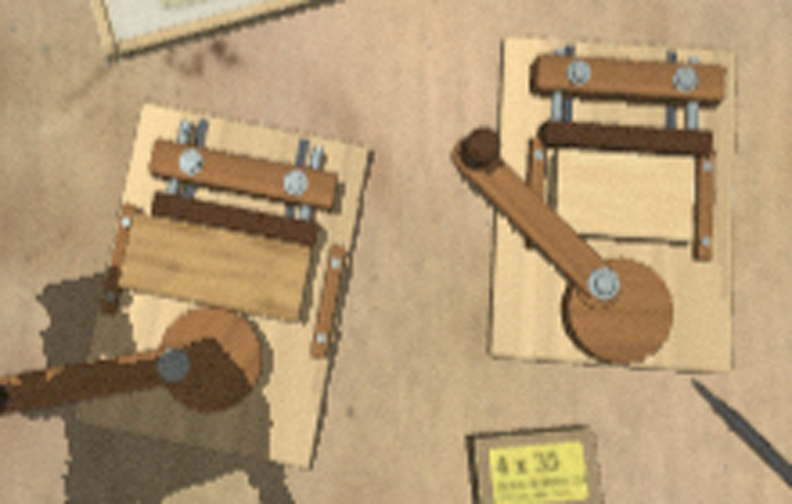

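The jaw holds at about 9.6 mm with the lever released. The block is clamped at crop (215,262), the slit is open at (240,190), and the other board is unchanged.

```bash
python3 -c "
from plant import arm
print(arm.finish_job())"
```

```text
the job is handed in; nothing more can be done
None
```

The job is handed in: the long-block board's cam lever was swung anticlockwise to about 112°, leaving the jaw pushed back about 9.6 mm (measured from the top camera) of its 20 mm; the lever was then released and the other board left untouched.

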